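# Slide the lens tray home under the instrument bridge

### The job

Put the lens tray away: with your fingertips, push it along the shelf into the bay under the low white instrument bridge until it is fully home against the stop at the back and sits square. It must stay flat on the shelf all the way, neither tipped nor picked up, and the chrome lens and the brass prism must ride along in their wells without being touched. Leave the near lamp switched on and everything else on the shelf and the bridge where it is.

Things in the scene. Friction and masses are not known exactly. Their poses are not given: they have to be found in the camera images.
- tray: Lens tray, dark teal, 130 mm long (x) by 110 wide (y), loose, about 0.35 kg. Slab from 5 to 16 mm above the shelf on a black foot 94 by 100 mm, 5 mm high: its ends overhang by 18 mm and pressing hard on one tips it. Origin: centre of its underside, z up; x points within 0.35 rad of the way to go. Starts outside the bridge in front of the mouth, up to 30 mm off the bay's centre line.
- bridge: Low fixed instrument bridge (place and yaw vary), 116 mm deep (x) by 192 wide (y): white deck on a grey and an ivory end block. Origin: on the shelf, mid-bay, z up; x points into the bay. Bay: mouth at x -55, stop's face at +55, y -63 to +63 (flared to +-71 at the mouth), 24 mm high; deck top at 28, ivory block (y 63 to 109) at 36 mm. All parts rigid.
- lens: Accommodation lens: round trial lens, chrome rim 38 mm across, 7.5 mm thick, with a small flat tab; lies loose in the tray's well_lens, 2.5 mm proud of the tray's top. Origin: centre of its underside.
- prism: Trial prism: glass in a brass rim 38 mm across, 9 mm thick, with a small flat tab; lies loose in the tray's well_prism, 4 mm proud of the tray's top (20 mm above the shelf). Origin: centre of its underside.
- well_lens (a point): Centre of the floor of the tray's well that holds the lens (tray x -31, y +27, z 11 mm); wells are 42 mm across, 5 mm deep.
- well_prism (a point): Centre of the floor of the tray's well that holds the prism (tray x +31, y -27, z 11 mm); the other two wells are empty.
- bay_home (a point): Point on the shelf where the tray's origin lies when the tray is fully home (bridge x -10, y 0, z 0 mm): its leading end then meets the stop, with 8 mm of play at each side, and the last 20 mm of the tray stay out in front of the mouth.
- rocker (a joint): Beige rocker switch of the near lamp, 26 by 16 mm, in the top of the bridge's ivory end block: 0 rad = on (as it starts), 0.34 rad = off; stays where it is put.
- trial_frame: Steel trial frame, 132 mm wide, folded flat, 11 mm high, loose on the bridge's deck behind its front edge. Origin: centre of its underside.
- paddle: Black acrylic cover paddle, 185 mm long, disc 58 mm across, 5 mm thick, lying on the shelf on the robot's side of the bridge. Origin: on the handle, 70 mm from the disc's centre.
- flipper: Accommodation flipper with four small red and green rimmed lenses, 128 by 98 mm, 8 mm thick, lying on the shelf beyond the tray. Origin: centre of its underside.
- rule: White pupil-distance rule, 170 by 28 by 3 mm, lying on the shelf beyond the bridge. Origin: centre of its underside.
- case: Blue spectacle case, 160 by 62 by 41 mm, loose on the shelf to the robot's left. Origin: centre of its underside.
- spray: Blue lens-cleaner bottle, 34 mm across, 95 mm tall, standing at the back left. Origin: centre of its underside.
Things that resemble listed ones, but are neither listed nor needed, are in the scene too. What is shaped like the prism but pink is not meant. There is more than one size of the tray; the one meant has the size given above.

How it is judged:
By the outcome, as a careful person would: the job done as asked, in the order asked, and still so for the second after the job is handed in, with the robot touching nothing.
It also fails if it takes over 64 s, if anything falls off the work surface, if the arm or the gripper's body presses on something with over 40 N, if the wrist force passes 120 N, or if a joint passes its speed limit or range.

### The arm

A 6-joint arm with a two-finger parallel gripper is mounted at the origin on the work surface. World frame = base frame: x ahead of the robot, y to its left, z up, the work surface at z = 0. Lengths are in m, angles in rad, forces in N, time in s.
With the tool pointing down it reaches from about 0.35 to 0.775 m from the base axis. Payload 7.3 kg.
Tool frame: the origin (TCP) lies at the very end of the fingers, on their centre line; the grasp point (between the pads) lies 19 mm behind it; z points along the fingers, y is the direction in which the jaws open and shut (so a half turn about z gives the same grasp; the last joint's range is limited). The gripper opens to 92 mm and grips with 3 to 60 N. Pads are 19 mm wide; open, the fingers measure 130 mm over their backs; the gripper's body (75 mm by 190 mm) begins 47 mm behind the grasp point.
Start: joints at [-1.478, 0.342, 1.524, -0, 1.275, -0.146], TCP at [0.124, -0.51, 0.227] pointing down, gripper open.
Joint ranges: [-2.53, 2.53], [-0.77, 2.02], [0.04, 2.7], [-1, 4.14], [0.28, 2.66], [-3.11, 3.11]. Speed limits (rad/s): [2.57, 2.57, 3.14, 3.14, 3.14, 3.14].

### API

Orientations are given as [roll, pitch, yaw] about the fixed x, y, z axes, in that order (R = Rz(yaw) Ry(pitch) Rx(roll)).
In Python, from cell import robot gives the robot as it stands.
- The arm moves only by the tool apply_moves, never from a script. Its argument "plan" is a list of rows, each an object of numbers: "tx", "ty", "tz": the shift along the tool's x, y, z in m; "yaw": the turn about the tool's z in rad; "grip": the opening, from -1 (shut) to 1 (fully open), so that 0 is half open. In form: [{"tx": .., "ty": .., "tz": .., "yaw": .., "grip": ..}, ...]. A call has 1 to 8 rows; each row is the pose to reach, as a shift and turn from the pose commanded when the call began, along the tool's axes at that moment; what a row does not reach only later rows make up. A row lasts 1/8 s, in which the tool goes at most 62.5 mm and 10.7 degrees, less where a joint would pass 70% of its speed; a pose out of reach is approached as far as the arm can. A call with a gripper value outside its range is refused whole. The fingers move at their own pace and stop on an object; "force" is the grip in N (left out, the last holds). Time passes only in rows, so rows that repeat a pose let the fingers close. It gives the time, the measured TCP pose, the force and the opening at its end, in the units of the state.
- robot.observe(): the state, without advancing time (a new reading comes with each control period).
- robot.read_camera(name): name is "side" or "top"; returns (picture, depth): 480x640x3 uint8, red, green, blue; 480x640 float32, m along the optical axis (not along the pixel's ray), 0 where there is no reading.
- robot.get_calibration(name): a dict with "camera_matrix" (3x3 intrinsics, pixels), "R" (3x3) and "t" (3): a world point X has camera coordinates R X + t. Camera axes: x right, y down, z forward; pixel columns grow to the right and rows downward; lengths in m; the calibration is good to about 2 mm. A picture is of the moment at which its call begins. get_calibration takes no time and is no camera call.
- robot.hand_in(): hands the job in, once; it reports no verdict.
Trained networks look in the newest picture that a camera, given by its name, has taken for a name from the list of things; names that differ only in an ending like _2 or _b are one class to them, and where a whole thing is asked for, a point or a joint stands for the part that bears it (a point fixed in the world has none). Each returns a list of dicts, best first, with "confidence" (0 to 1); they miss things now and then, are a little off and sometimes report something else, mostly with a low value. They report only what shows in the picture. A call takes as long as a camera call. They do not tell look-alikes from the thing itself.
- robot.outline_of(label, camera): "region" (480x640 bool, what is visible of it) and "pixel" ([row, column] in pixels, amid what is visible of it).
- robot.tip_of(label, camera): "pixel" ([row, column] in pixels: a listed point, or the origin of a listed thing).
The state is a dict: "time": time; "qpos": joint angles; "qvel": joint speeds; "joint_efforts": joint torques, N m; "tool_pos": TCP position; "tool_rot": TCP orientation; "contact_force": force on the tool from outside, world axes, zero at the start; "torque": the same for the moment, N m; "opening": finger opening in m.
Only numpy, scipy, OpenCV 4.12 (cv2) and the standard library are available. Lean on these libraries where they do the work, as an engineer would, in place of code of your own. Each camera call takes 0.05 s, during which the arm holds its last target.

## Working session

There is one attempt and no reset: what is moved stays moved. The work goes in short steps, Python scripts to look and compute and a tool call to move; the robot and the scene stay as the last step left them, time stands still between calls to the robot, and variables do not carry over. Pictures are saved under pics/ and viewed, and the job is handed in when it is done.

Besides the shell and the picture viewer there is one more tool, called as name(argument=value, ...) on one line, values as JSON. apply_moves: Moves the arm, as the interface text tells. Its arguments: {"type":"object","properties":{"plan":{"type":"array","items":{"type":"object","properties":{"tx":{"type":"number"},"ty":{"type":"number"},"tz":{"type":"number"},"yaw":{"type":"number"},"grip":{"type":"number"}}}},"force":{"type":"number"}},"required":["plan"]}

```bash
mkdir -p pics; ls; cat > h.py <<'E'
import numpy as np,cv2
from cell import robot
def snap(cam,name):
    p,d=robot.read_camera(cam); cv2.imwrite(f'pics/{name}.png',p[:,:,::-1]); np.savez(f'/tmp/{cam}.npz',p=p,d=d); return p,d
def unproj(cam,u,v,z):  # u col v row, z depth
    c=robot.get_calibration(cam);K=np.array(c['camera_matrix']);R=np.array(c['R']);t=np.array(c['t']).ravel()
    u=np.asarray(u,float);v=np.asarray(v,float)
    P=np.stack([(u-K[0,2])/K[0,0]*z,(v-K[1,2])/K[1,1]*z,z*np.ones_like(u)],-1)
    return (P-t)@R
def onplane(cam,u,v,h):
    c=robot.get_calibration(cam);K=np.array(c['camera_matrix']);R=np.array(c['R']);t=np.array(c['t']).ravel()
    d=R.T@np.array([(u-K[0,2])/K[0,0],(v-K[1,2])/K[1,1],1]);o=-R.T@t
    return o+d*(h-o[2])/d[2]
def proj(cam,X):
    c=robot.get_calibration(cam);K=np.array(c['camera_matrix']);R=np.array(c['R']);t=np.array(c['t']).ravel()
    p=K@(R@np.asarray(X)+t);return p[:2]/p[2]
def world(cam,d):
    v,u=np.mgrid[:480,:640];return unproj(cam,u,v,d)
E
python3 - <<'E'
from h import *
for c in('side','top'):
    snap(c,c+'0');k=robot.get_calibration(c);print(c,k)
s=robot.observe();print({k:np.round(v,3) for k,v in s.items()})
E
```

```text
pics
side {'camera_matrix': array([[619.78812385,   0.        , 309.85213166],
       [  0.        , 619.78812385, 235.23817058],
       [  0.        ,   0.        ,   1.        ]]), 'R': array([[-0.8688225 , -0.49512205,  0.00127603],
       [-0.38907295,  0.68113288, -0.62022596],
       [ 0.3062184 , -0.53936274, -0.78442216]]), 't': array([0.46751323, 0.18039588, 1.45179023])}
top {'camera_matrix': array([[597.12053992,   0.        , 318.06714253],
       [  0.        , 597.12053992, 237.72443208],
       [  0.        ,   0.        ,   1.        ]]), 'R': array([[ 0.00644788, -0.99993573,  0.00932508],
       [-0.9978189 , -0.00704631, -0.06563379],
       [ 0.06569528, -0.00888154, -0.9978002 ]]), 't': array([0.0424721 , 0.52015764, 1.24824371])}
{'time': np.float64(0.1), 'qpos': array([-1.478,  0.343,  1.525, -0.   ,  1.275, -0.146]), 'qvel': array([ 0.001, -0.001, -0.002,  0.002, -0.001, -0.001]), 'joint_efforts': array([ 2.0000e-03, -4.3200e+01, -2.4469e+01,  7.2000e-02,  5.3000e-02,
       -0.0000e+00]), 'tool_pos': array([ 0.124, -0.51 ,  0.226]), 'tool_rot': array([-3.14 , -0.   ,  0.239]), 'contact_force': array([-0.103,  0.053, -0.451]), 'torque': array([ 0.01 ,  0.011, -0.032]), 'opening': np.float64(0.092)}
```

View pics/top0.png

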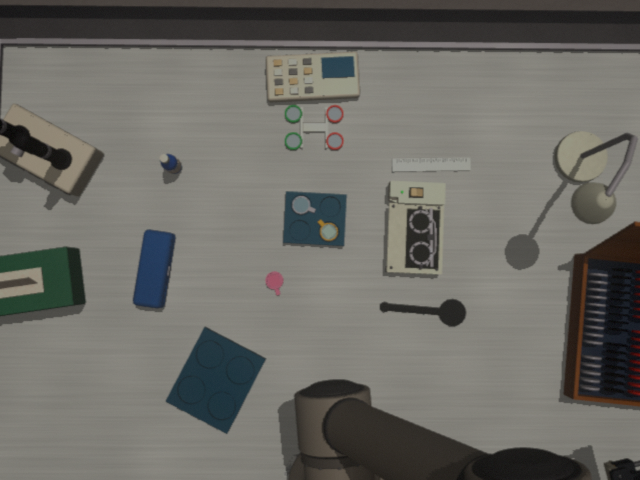

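View pics/side0.png

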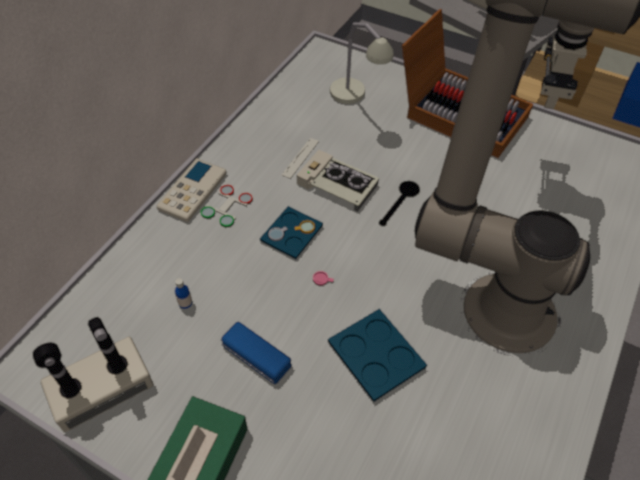

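```bash
python3 - <<'E'
from h import *
z=np.load('/tmp/top.npz');p,d=z['p'],z['d']
cv2.imwrite('pics/crop0.png',cv2.resize(p[150:330,260:480][:,:,::-1],None,fx=3.6,fy=3.3,interpolation=cv2.INTER_CUBIC)) 
W=world('top',d)
for l in('tray','bridge','lens','prism','trial_frame'):
    for r in robot.outline_of(l,'top')[:3]:
        m=r['region'];print(l,round(r['confidence'],2),np.round(r['pixel']),m.sum(),cv2.minAreaRect(np.argwhere(m)[:,::-1].astype(np.float32)),np.round(np.median(W[m],0),4))
for l in('tray','bridge','well_lens','well_prism','bay_home','rocker','paddle'):
    for r in robot.tip_of(l,'top')[:3]:
        u,v=r['pixel'][1],r['pixel'][0];print(l,round(r['confidence'],2),np.round(r['pixel'],1),np.round(onplane('top',u,v,0.011 if 'well' in l else 0),4))
E
```

```text
tray 0.85 [380. 214.] 6017 ((215.8648681640625, 379.189208984375), (70.88883209228516, 86.34233856201172), 27.407575607299805) [0.2235 0.2569 0.0178]
tray 0.81 [220. 317.] 2603 ((315.2784423828125, 218.48768615722656), (61.96001052856445, 52.641048431396484), 3.1798300743103027) [0.5617 0.0531 0.0139]
tray 0.73 [164. 171.] 327 ((170.8000030517578, 162.9000244140625), (24.59674644470215, 16.099689483642578), 26.56505012512207) [0.6677 0.3499 0.0622]
bridge 0.7 [229. 412.] 4481 ((415.64501953125, 227.2818145751953), (57.172393798828125, 92.32549285888672), 1.5911403894424438) [ 0.5475 -0.1531  0.0284]
lens 0.56 [203. 304.] 289 ((302.70269775390625, 203.71620178222656), (18.08388900756836, 20.87866973876953), 80.53767395019531) [0.5898 0.0807 0.0162]
trial_frame 0.75 [225. 411.] 4476 ((415.799560546875, 226.54696655273438), (56.63771438598633, 92.25300598144531), 2.070030689239502) [ 0.5504 -0.1528  0.0285]
trial_frame 0.71 [239. 430.] 549 ((423.0, 237.0), (62.0, 26.0), 90.0) [ 0.52   -0.1855  0.0348]
tray 0.89 [380.2 215.8] [0.2181 0.2597 0.    ]
tray 0.66 [220.1 314.9] [0.5589 0.0529 0.    ]
bridge 0.66 [237.2 410.1] [ 0.5235 -0.1521  0.    ]
well_lens 0.94 [389.6 186. ] [0.2003 0.3198 0.011 ]
well_lens 0.86 [202.1 300.8] [0.5963 0.0833 0.011 ]
well_lens 0.66 [236.9 411.7] [ 0.5234 -0.1537  0.011 ]
well_prism 0.81 [366.6 239.6] [0.2483 0.2087 0.011 ]
well_prism 0.8 [229.1 326.5] [0.5388 0.0281 0.011 ]Traceback (most recent call last):
  File "<stdin>", line 9, in <module>
ValueError: it knows: bay_home, bridge, case, flipper, lens, paddle, prism, rule, spray, tray, trial_frame, well_lens, well_prism
```

View pics/crop0.png

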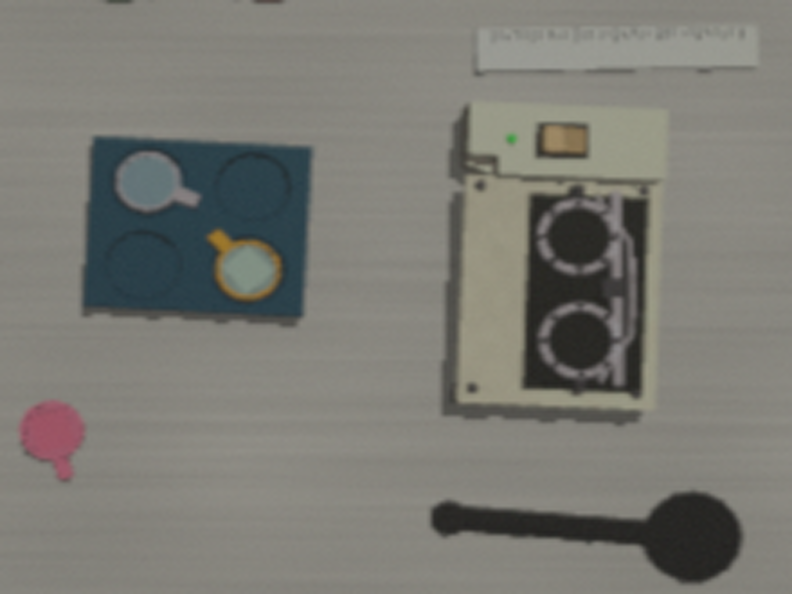

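```bash
cat > pose.py <<'E'
from h import *
def tray(p):
    # teal mask
    hsv=cv2.cvtColor(p,cv2.COLOR_RGB2HSV)
    m=cv2.inRange(hsv,(85,90,30),(115,255,140))
    return m
def rect_world(m,h,cam='top'):
    c,_=cv2.findContours(m,cv2.RETR_EXTERNAL,cv2.CHAIN_APPROX_NONE)
    c=max(c,key=cv2.contourArea)[:,0,:]
    P=np.array([onplane(cam,u,v,h)[:2] for u,v in c])
    r=cv2.minAreaRect((P*1000).astype(np.float32));return r
E
python3 - <<'E'
from pose import *
z=np.load('/tmp/top.npz');p,d=z['p'],z['d']
m=tray(p);roi=np.zeros_like(m);roi[170:270,265:370]=255
print('tray',rect_world(m&roi,0.016))
W=world('top',d)
roi=np.zeros_like(m);roi[165:290,375:460]=1
zz=W[...,2]
print(np.histogram(zz[roi>0],bins=np.arange(-.01,.06,.004)))
iv=((zz>0.0325)&(roi>0)).astype(np.uint8);iv[206:]=0
al=((zz>0.02)&(roi>0)).astype(np.uint8)
print('ivory',rect_world(iv*255,0.036))
de=al.copy();de[:208]=0
print('deck',rect_world(de*255,0.028)); print('all',rect_world(al*255,0.030))
# color edge: brightness
b=(p.min(2)>0)
crop=p[165:290,375:460]
cv2.imwrite('pics/br.png',cv2.resize(crop[:,:,::-1],None,fx=6,fy=4.7,interpolation=cv2.INTER_NEAREST))
for (u,v,h) in [(260+470/3.6,150+102/3.3,.036),(260+668/3.6,150+108/3.3,.036),(260+457/3.6,150+403/3.3,.028),(260+655/3.6,150+410/3.3,.028),(260+466/3.6,150+178/3.3,.028),(260+663/3.6,150+184/3.3,.028)]:
    print(np.round(onplane('top',u,v,h),4))
for l in('bay_home',):
  for r in robot.tip_of(l,'top')[:3]:print(r['confidence'],onplane('top',r['pixel'][1],r['pixel'][0],0))
E
```

```text
tray ((561.11181640625, 54.22981262207031), (125.29935455322266, 106.1462173461914), 87.561767578125)
(array([ 114, 1713, 2861,  783,   41,   14,    8,   75,  965, 1853,  936,
        907,  249,   51,    5,    0,    0]), array([-0.01 , -0.006, -0.002,  0.002,  0.006,  0.01 ,  0.014,  0.018,
        0.022,  0.026,  0.03 ,  0.034,  0.038,  0.042,  0.046,  0.05 ,
        0.054,  0.058]))
ivory ((615.9078979492188, -162.19192504882812), (116.21490478515625, 46.435150146484375), 88.03816223144531)
deck ((516.6426391601562, -158.97271728515625), (117.3968505859375, 138.67257690429688), 87.8876953125)
all ((543.7077026367188, -159.7773895263672), (118.40100860595703, 192.88137817382812), 87.89071655273438)
[ 0.6394 -0.1055  0.036 ]
[ 0.6364 -0.2213  0.036 ]
[ 0.448  -0.0986  0.028 ]
[ 0.4443 -0.214   0.028 ]
[ 0.5916 -0.1041  0.028 ]
[ 0.5887 -0.2198  0.028 ]
```

View pics/br.png

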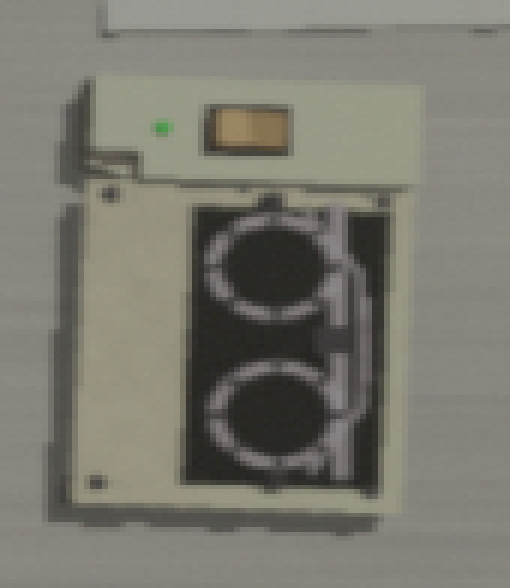

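Candidates for the tray are the small teal one at px (315,219), which carries the chrome and brass pieces and measures about 128×109 mm, and the larger teal one at (215,380), which is empty. I chose the small one, and the crop confirms the lens is at the rear-far well and the prism at the front-near well. The pink disc at (275,282) is a decoy. The bridge is at (416,230) with its mouth facing left (+y), and the tray sits about 24 mm off the bay's centre line.

Plan: push it sideways first, then push on the tail.

```bash
cat > to.py <<'E'
from h import *
import sys
YB=-np.pi/2-0.035;O=np.array([0.5299,-0.1563])
ex=np.array([np.cos(YB),np.sin(YB)]);ey=np.array([-ex[1],ex[0]])
def b2w(x,y):return O+x*ex+y*ey
def w2b(P):return np.array([(P-O)@ex,(P-O)@ey])
def delta(X,yaw):
    s=robot.observe();r=s['tool_rot'];cy,sy=np.cos(r[2]),np.sin(r[2])
    d=np.array(X)-s['tool_pos']
    dy=(yaw-r[2]+np.pi)%(2*np.pi)-np.pi
    print('pose',np.round(s['tool_pos'],4),np.round(r,3),'bridge',np.round(w2b(s['tool_pos'][:2]),4),'F',np.round(s['contact_force'],1),'open',round(float(s['opening']),3),'t',s['time'])
    print('tx %.4f ty %.4f tz %.4f yaw %.3f'%(d[0]*cy+d[1]*sy,d[0]*sy-d[1]*cy,-d[2],-dy))
if __name__=='__main__':
    a=list(map(float,sys.argv[1:]))   # bridge x,y,z, yaw
    P=b2w(a[0],a[1]);print('target',P);delta([*P,a[2]],a[3])
E
python3 to.py -0.2115 0.108 0.18 -0.035
```

```text
target [0.64523485 0.05129124]
pose [ 0.1242 -0.5101  0.2267] [3.141 0.    0.239] bridge [ 0.3678 -0.3931] F [-0.6 -0.6  0.1] open 0.092 t 0.65
tx 0.6390 ty -0.4223 tz 0.0467 yaw 0.274
```

apply_moves(plan=[{"tx": 0.03,"ty": -0.02,"tz": 0.0,"yaw": 0.0,"grip": 0.4},{"tx": 0.075,"ty": -0.05,"tz": 0.0,"yaw": 0.05,"grip": 0.4},{"tx": 0.12,"ty": -0.08,"tz": 0.0,"yaw": 0.1,"grip": 0.4},{"tx": 0.165,"ty": -0.11,"tz": 0.0,"yaw": 0.15,"grip": 0.4},{"tx": 0.21,"ty": -0.14,"tz": 0.0,"yaw": 0.2,"grip": 0.4},{"tx": 0.255,"ty": -0.17,"tz": 0.0,"yaw": 0.25,"grip": 0.4},{"tx": 0.3,"ty": -0.2,"tz": 0.0,"yaw": 0.274,"grip": 0.4},{"tx": 0.345,"ty": -0.23,"tz": 0.0,"yaw": 0.274,"grip": 0.4}])

```text
time: 1.65
tool_pos: [0.4061, -0.2037, 0.227]
tool_rot: [3.141, -0.001, -0.036]
contact_force: [0.4, 0.4, 0.2]
opening: 0.0642
```

```bash
python3 to.py -0.2115 0.108 0.1 -0.035
```

```text
target [0.64523485 0.05129124]
pose [ 0.4061 -0.2037  0.227 ] [ 3.141e+00 -1.000e-03 -3.600e-02] bridge [ 0.0517 -0.1221] F [0.4 0.4 0.2] open 0.064 t 1.65
tx 0.2299 ty -0.2633 tz 0.1270 yaw -0.001
```

apply_moves(plan=[{"tx": 0.04,"ty": -0.04,"tz": 0.0,"grip": 0.4},{"tx": 0.08,"ty": -0.085,"tz": 0.0,"grip": 0.4},{"tx": 0.12,"ty": -0.13,"tz": 0.0,"grip": 0.4},{"tx": 0.155,"ty": -0.175,"tz": 0.0,"grip": 0.4},{"tx": 0.19,"ty": -0.215,"tz": 0.02,"grip": 0.4},{"tx": 0.22,"ty": -0.25,"tz": 0.05,"grip": 0.4},{"tx": 0.23,"ty": -0.263,"tz": 0.09,"grip": 0.4},{"tx": 0.23,"ty": -0.263,"tz": 0.125,"grip": 0.4}])

```text
schema error: expected keys tx, ty, tz, yaw, grip
```

```bash
python3 to.py -0.2115 0.088 0.008 -0.035; python3 - <<'E'
from h import *
snap('top','top1');snap('side','side1')
E
```

```text
target [0.62524709 0.0519911 ]
pose [ 0.4061 -0.2037  0.227 ] [ 3.141e+00 -1.000e-03 -3.600e-02] bridge [ 0.0517 -0.1221] F [0.4 0.4 0.2] open 0.064 t 1.65
tx 0.2099 ty -0.2633 tz 0.2190 yaw -0.001
```

View pics/side1.png

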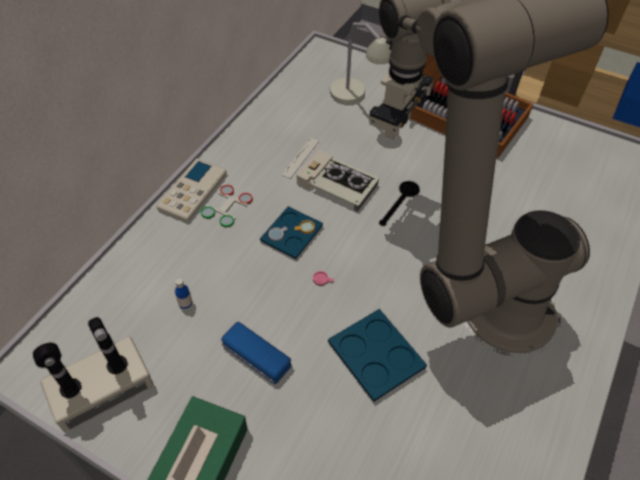

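The side picture shows the arm in the air at about (395,100), with the tray at (291,232) and the bridge at (338,180) untouched. The move was refused because the yaw key was missing, so I'll resend it.

apply_moves(plan=[{"tx": 0.04,"ty": -0.04,"tz": 0.0,"yaw": 0,"grip": 0.4},{"tx": 0.08,"ty": -0.085,"tz": 0.0,"yaw": 0,"grip": 0.4},{"tx": 0.12,"ty": -0.13,"tz": 0.0,"yaw": 0,"grip": 0.4},{"tx": 0.155,"ty": -0.175,"tz": 0.0,"yaw": 0,"grip": 0.4},{"tx": 0.19,"ty": -0.215,"tz": 0.02,"yaw": 0,"grip": 0.4},{"tx": 0.22,"ty": -0.25,"tz": 0.05,"yaw": 0,"grip": 0.4},{"tx": 0.23,"ty": -0.263,"tz": 0.09,"yaw": 0,"grip": 0.4},{"tx": 0.23,"ty": -0.263,"tz": 0.125,"yaw": 0,"grip": 0.4}])

```text
time: 2.75
tool_pos: [0.6444, 0.0502, 0.0997]
tool_rot: [3.141, 0.001, -0.034]
contact_force: [0.2, -0.8, 0.2]
opening: 0.0642
```

```bash
python3 to.py -0.2115 0.108 0.008 -0.035; python3 - <<'E'
from h import *
snap('top','top2');snap('side','side2')
E
```

```text
target [0.64523485 0.05129124]
pose [0.6444 0.0502 0.0997] [ 3.141e+00  1.000e-03 -3.400e-02] bridge [-0.2104  0.1072] F [ 0.2 -0.8  0.2] open 0.064 t 2.75
tx 0.0008 ty -0.0011 tz 0.0917 yaw 0.001
```

View pics/side2.png

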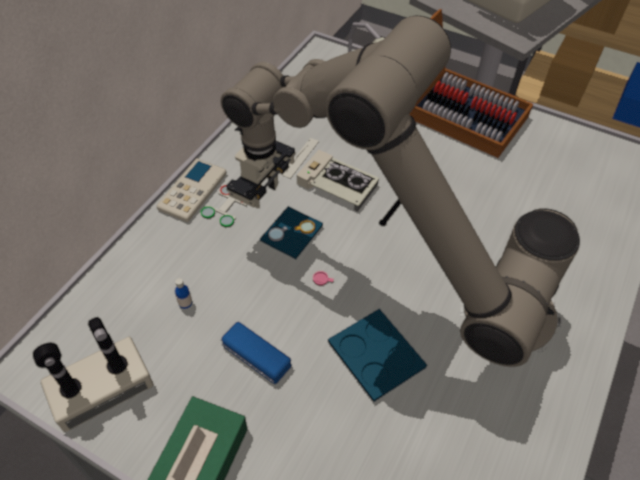

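The gripper is poised at about (260,175), beyond the tray. Descending.

apply_moves(plan=[{"tx": 0.001,"ty": -0.001,"tz": 0.02,"yaw": 0,"grip": 0.4},{"tx": 0.001,"ty": -0.001,"tz": 0.045,"yaw": 0,"grip": 0.4},{"tx": 0.001,"ty": -0.001,"tz": 0.065,"yaw": 0,"grip": 0.4},{"tx": 0.001,"ty": -0.001,"tz": 0.08,"yaw": 0,"grip": 0.4},{"tx": 0.001,"ty": -0.001,"tz": 0.088,"yaw": 0,"grip": 0.4},{"tx": 0.001,"ty": -0.001,"tz": 0.091,"yaw": 0,"grip": 0.4},{"tx": 0.001,"ty": -0.001,"tz": 0.091,"yaw": 0,"grip": 0.4}])

```text
time: 3.72
tool_pos: [0.6455, 0.0506, 0.0112]
tool_rot: [3.142, -0.001, -0.035]
contact_force: [0.0, 0.1, 0.5]
opening: 0.0645
```

```bash
python3 to.py -0.2115 0.0645 0.008 -0.035; python3 - <<'E'
from h import *
p,d=snap('top','top3')
cv2.imwrite('pics/crop3.png',cv2.resize(p[100:280,240:400][:,:,::-1],None,fx=4,fy=3.3,interpolation=cv2.INTER_CUBIC))
E
```

```text
target [0.60176149 0.05281343]
pose [0.6455 0.0506 0.0112] [ 3.142e+00 -1.000e-03 -3.500e-02] bridge [-0.2108  0.1083] F [0.  0.1 0.5] open 0.065 t 3.725
tx -0.0438 ty -0.0007 tz 0.0032 yaw -0.000
```

View pics/crop3.png

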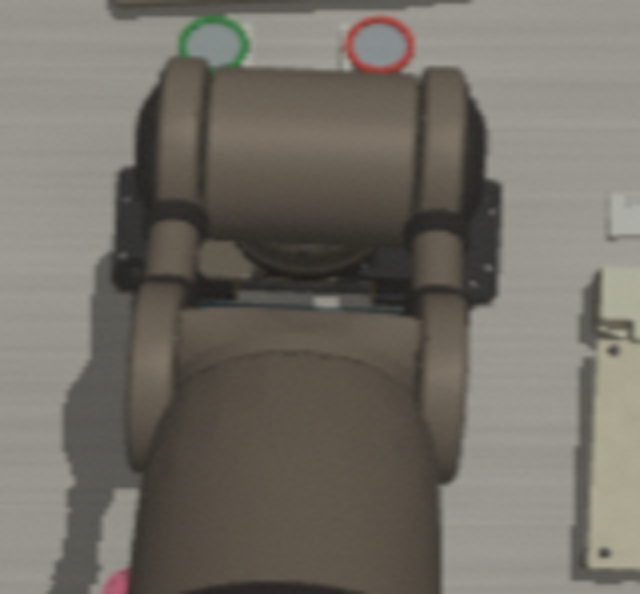

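apply_moves(plan=[{"tx": -0.004,"ty": 0,"tz": 0.003,"yaw": 0,"grip": 0.4},{"tx": -0.009,"ty": 0,"tz": 0.003,"yaw": 0,"grip": 0.4},{"tx": -0.014,"ty": 0,"tz": 0.003,"yaw": 0,"grip": 0.4},{"tx": -0.017,"ty": 0,"tz": 0.003,"yaw": 0,"grip": 0.4},{"tx": -0.02,"ty": 0,"tz": 0.003,"yaw": 0,"grip": 0.4},{"tx": -0.023,"ty": 0,"tz": 0.003,"yaw": 0,"grip": 0.4},{"tx": -0.026,"ty": 0,"tz": 0.003,"yaw": 0,"grip": 0.4},{"tx": -0.029,"ty": 0,"tz": 0.003,"yaw": 0,"grip": 0.4}])

```text
time: 4.78
tool_pos: [0.6165, 0.0516, 0.0079]
tool_rot: [3.141, -0.001, -0.035]
contact_force: [3.7, 0.8, -0.4]
opening: 0.0644
```

```bash
python3 to.py -0.2115 0.0645 0.008 -0.035; python3 - <<'E'
from h import *
p,d=snap('side','side4')
cv2.imwrite('pics/crop4.png',cv2.resize(p[150:290,200:380][:,:,::-1],None,fx=4,fy=4,interpolation=cv2.INTER_CUBIC))
E
```

```text
target [0.60176149 0.05281343]
pose [0.6165 0.0516 0.0079] [ 3.141e+00 -1.000e-03 -3.500e-02] bridge [-0.2108  0.0792] F [ 3.7  0.8 -0.4] open 0.064 t 4.775
tx -0.0147 ty -0.0007 tz -0.0001 yaw -0.000
```

View pics/crop4.png

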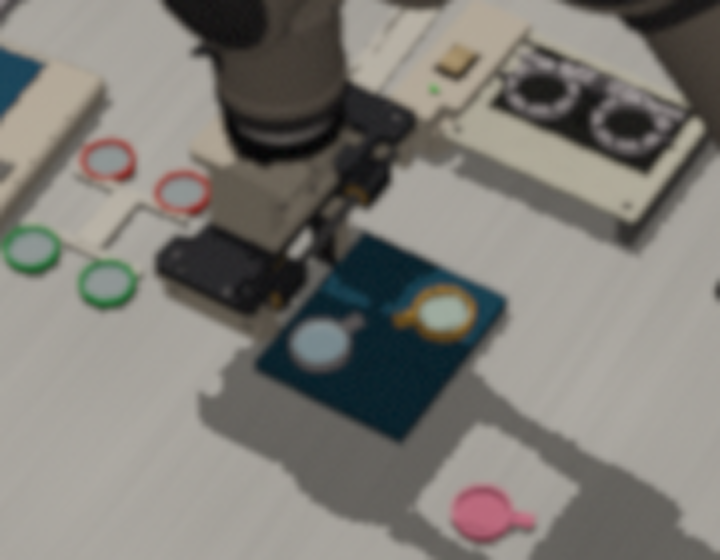

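The side crop shows both fingers flush on the tray's far side, the tray flat, and both lenses in their wells. Contact force is 3.7 N. Continuing the sideways push.

apply_moves(plan=[{"tx": -0.003,"ty": 0,"tz": 0,"yaw": 0,"grip": 0.4},{"tx": -0.006,"ty": 0,"tz": 0,"yaw": 0,"grip": 0.4},{"tx": -0.009,"ty": 0,"tz": 0,"yaw": 0,"grip": 0.4},{"tx": -0.012,"ty": 0,"tz": 0,"yaw": 0,"grip": 0.4},{"tx": -0.0145,"ty": 0,"tz": 0,"yaw": 0,"grip": 0.4},{"tx": -0.0145,"ty": 0,"tz": 0,"yaw": 0,"grip": 0.4},{"tx": -0.01,"ty": 0,"tz": 0,"yaw": 0,"grip": 0.4},{"tx": 0.01,"ty": 0,"tz": 0,"yaw": 0,"grip": 0.4}])

```text
time: 5.82
tool_pos: [0.6244, 0.0515, 0.0068]
tool_rot: [3.142, 0.005, -0.035]
contact_force: [0.0, -0.7, -0.6]
opening: 0.0645
```

apply_moves(plan=[{"tx": 0.005,"ty": 0,"tz": -0.01,"yaw": 0,"grip": 0.4},{"tx": 0.005,"ty": 0,"tz": -0.04,"yaw": 0,"grip": 0.4},{"tx": 0.005,"ty": 0,"tz": -0.08,"yaw": 0,"grip": 0.4},{"tx": 0.0,"ty": -0.03,"tz": -0.12,"yaw": -0.15,"grip": 0.4},{"tx": -0.02,"ty": -0.06,"tz": -0.15,"yaw": -0.3,"grip": 0.4},{"tx": -0.05,"ty": -0.09,"tz": -0.15,"yaw": -0.45,"grip": 0.4},{"tx": -0.08,"ty": -0.11,"tz": -0.15,"yaw": -0.6,"grip": 0.4},{"tx": -0.08,"ty": -0.11,"tz": -0.15,"yaw": -0.75,"grip": 0.4}])

```text
time: 6.82
tool_pos: [0.5471, 0.1657, 0.1581]
tool_rot: [-3.14, 0.002, 0.723]
contact_force: [0.4, -1.5, 0.3]
opening: 0.0641
```

```bash
python3 to.py -0.31 0 0.09 1.536; python3 - <<'E'
from pose import *
p,d=snap('top','top5')
cv2.imwrite('pics/crop5.png',cv2.resize(p[150:330,240:460][:,:,::-1],None,fx=3.6,fy=3.3,interpolation=cv2.INTER_CUBIC))
E
```

```text
target [0.54074778 0.15351014]
pose [0.5471 0.1657 0.1581] [-3.14e+00  2.00e-03  7.23e-01] bridge [-0.3224  0.0059] F [ 0.4 -1.5  0.3] open 0.064 t 6.825
tx -0.0128 ty 0.0049 tz 0.0681 yaw -0.813
```

View pics/crop5.png

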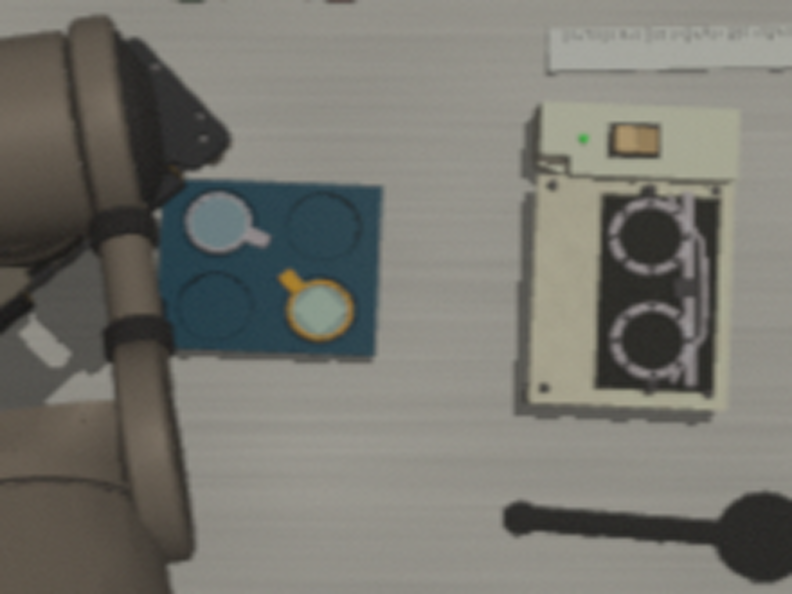

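The top crop shows the tray moved toward the robot with both pieces in their wells. I'll measure it from its visible edges and wells.

```bash
cat > meas.py <<'E'
from pose import *
from to import w2b
def meas(p,d):
    m=tray(p); roi=np.zeros_like(m);roi[175:280,265:450]=255
    m=cv2.morphologyEx(m&roi,cv2.MORPH_CLOSE,np.ones((5,5),np.uint8))
    n,l,st,ce=cv2.connectedComponentsWithStats(m);i=1+np.argmax(st[1:,4]);m=(l==i)
    B=np.array([w2b(onplane('top',u,v,.016)[:2]) for v,u in np.argwhere(m)])*1000
    def edge(ax,side,lo,hi):
        o=B[:,1-ax];q=np.arange(lo,hi,2.2);xs=[];ys=[]
        for a in q:
            s=B[(o>=a)&(o<a+2.2),ax]
            if len(s)>3: xs.append(a+1.1);ys.append(s.max() if side>0 else s.min())
        k=np.polyfit(xs,ys,1);r=np.abs(np.polyval(k,xs)-ys);g=r<2*np.median(r)+.3
        k=np.polyfit(np.array(xs)[g],np.array(ys)[g],1);return k
    c=B.mean(0);x0,x1=np.percentile(B[:,0],[1,99]);y0,y1=np.percentile(B[:,1],[1,99])
    f=edge(0,1,y0+12,y1-12);t=edge(1,1,x0+25,x1-8);b=edge(1,-1,x0+25,x1-8);r=edge(0,-1,y0+12,y1-12)
    yc=(y0+y1)/2;xc=(x0+x1)/2
    print('front x %.1f slope %.4f | rear x %.1f slope %.4f | +y edge %.1f slope %.4f | -y edge %.1f slope %.4f'%(np.polyval(f,yc),f[0],np.polyval(r,yc),r[0],np.polyval(t,xc),t[0],np.polyval(b,xc),b[0]))
    print('y centre %.1f  yaw(rad) %.4f'%((np.polyval(t,xc)+np.polyval(b,xc))/2,(t[0]+b[0])/2))
E
python3 - <<'E'
from meas import *
for n in('top0','top5'):
    p=cv2.imread(f'pics/{n}.png')[:,:,::-1].copy();meas(p,None)
for l in('bridge',):
    pass
E
```

```text
front x -149.8 slope 0.0060 | rear x -273.1 slope 0.0011 | +y edge 75.9 slope -0.0135 | -y edge -28.0 slope -0.0168
y centre 23.9  yaw(rad) -0.0151Traceback (most recent call last):
  File "<stdin>", line 3, in <module>
  File "meas.py", line 7, in meas
    B=np.array([w2b(onplane('top',u,v,.016)[:2]) for v,u in np.argwhere(m)])*1000
                    ~~~~~~~^^^^^^^^^^^^^^^^
  File "h.py", line 11, in onplane
    c=robot.get_calibration(cam);K=np.array(c['camera_matrix']);R=np.array(c['R']);t=np.array(c['t']).ravel()
ValueError: time passes only in moves, steps and waits
```

```bash
sed -i 's/robot.get_calibration(\(cam\))/cal(\1)/' h.py; sed -i '2a _C={}\ndef cal(n):\n    if n not in _C: _C[n]=robot.get_calibration(n)\n    return _C[n]' h.py
python3 - <<'E'
from meas import *
for n in('top0','top5'):
    p=cv2.imread(f'pics/{n}.png')[:,:,::-1].copy();meas(p,None)
E
```

```text
front x -149.8 slope 0.0060 | rear x -273.1 slope 0.0011 | +y edge 75.9 slope -0.0135 | -y edge -28.0 slope -0.0168
y centre 23.9  yaw(rad) -0.0151
front x -149.1 slope -0.0020 | rear x -271.9 slope -0.0447 | +y edge 50.0 slope -0.0045 | -y edge -54.7 slope 0.0073
y centre -2.3  yaw(rad) 0.0014
```

apply_moves(plan=[{"tx": -0.006,"ty": 0.002,"tz": 0.0,"yaw": -0.14,"grip": 0.4},{"tx": -0.013,"ty": 0.005,"tz": 0.0,"yaw": -0.28,"grip": 0.4},{"tx": -0.013,"ty": 0.007,"tz": 0.0,"yaw": -0.42,"grip": 0.4},{"tx": -0.013,"ty": 0.007,"tz": 0.0,"yaw": -0.56,"grip": 0.4},{"tx": -0.013,"ty": 0.007,"tz": 0.02,"yaw": -0.7,"grip": 0.4},{"tx": -0.013,"ty": 0.007,"tz": 0.04,"yaw": -0.813,"grip": 0.4},{"tx": -0.013,"ty": 0.007,"tz": 0.068,"yaw": -0.813,"grip": 0.4},{"tx": -0.013,"ty": 0.007,"tz": 0.068,"yaw": -0.813,"grip": 0.4}])

```text
time: 7.88
tool_pos: [0.5431, 0.1497, 0.088]
tool_rot: [-3.136, 0.001, 1.526]
contact_force: [0.1, -0.3, 0.4]
opening: 0.0641
```

```bash
python3 to.py -0.31 -0.002 0.008 1.536; python3 - <<'E'
from h import *
p,d=snap('side','side6')
cv2.imwrite('pics/crop6.png',cv2.resize(p[150:290,180:380][:,:,::-1],None,fx=4,fy=4,interpolation=cv2.INTER_CUBIC))
E
```

```text
target [0.53874901 0.15358013]
pose [0.5431 0.1497 0.088 ] [-3.136e+00  1.000e-03  1.526e+00] bridge [-0.3063  0.0024] F [ 0.1 -0.3  0.4] open 0.064 t 7.875
tx 0.0036 ty -0.0045 tz 0.0800 yaw -0.010
```

View pics/crop6.png

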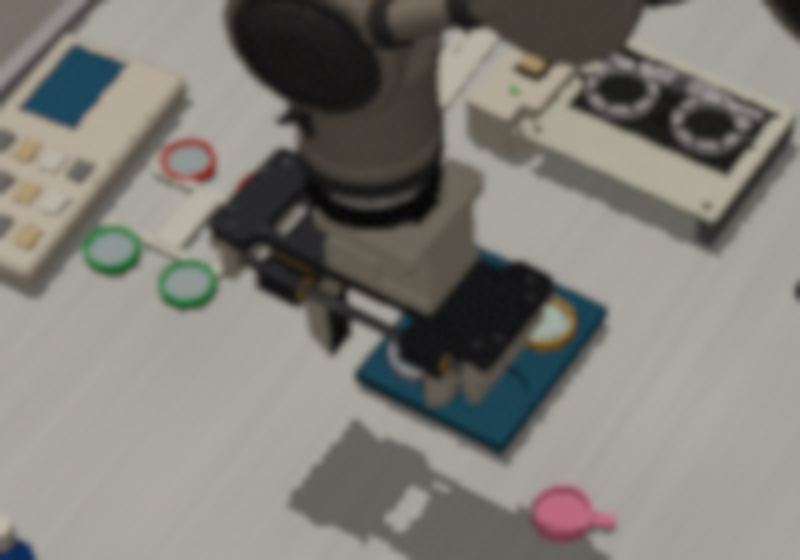

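The gripper is behind the tray's rear end, and it only looks overlapped because it is still 88 mm up. Lowering in place.

apply_moves(plan=[{"tx": 0.004,"ty": -0.0045,"tz": 0.0,"yaw": -0.01,"grip": 0.4},{"tx": 0.004,"ty": -0.0045,"tz": 0.02,"yaw": -0.01,"grip": 0.4},{"tx": 0.004,"ty": -0.0045,"tz": 0.04,"yaw": -0.01,"grip": 0.4},{"tx": 0.004,"ty": -0.0045,"tz": 0.058,"yaw": -0.01,"grip": 0.4},{"tx": 0.004,"ty": -0.0045,"tz": 0.072,"yaw": -0.01,"grip": 0.4},{"tx": 0.004,"ty": -0.0045,"tz": 0.079,"yaw": -0.01,"grip": 0.4},{"tx": 0.004,"ty": -0.0045,"tz": 0.079,"yaw": -0.01,"grip": 0.4},{"tx": 0.004,"ty": -0.0045,"tz": 0.079,"yaw": -0.01,"grip": 0.4}])

```text
time: 8.93
tool_pos: [0.541, 0.1545, 0.0113]
tool_rot: [3.14, -0.0, 1.538]
contact_force: [-0.3, 0.2, -0.4]
opening: 0.0643
```

```bash
python3 to.py -0.28 -0.002 0.008 1.536; python3 - <<'E'
from meas import *
p,d=snap('side','side7')
cv2.imwrite('pics/crop7.png',cv2.resize(p[150:290,180:380][:,:,::-1],None,fx=4,fy=4,interpolation=cv2.INTER_CUBIC))
p,d=snap('top','top7')
meas(p,d)
E
```

```text
target [0.53769922 0.1235985 ]
pose [0.541  0.1545 0.0113] [ 3.14  -0.     1.538] bridge [-3.11e-01  2.00e-04] F [-0.3  0.2 -0.4] open 0.064 t 8.925
tx -0.0310 ty -0.0023 tz 0.0033 yaw 0.002
front x -149.1 slope -0.0080 | rear x -238.4 slope 0.5609 | +y edge 49.8 slope -0.0014 | -y edge -54.5 slope -0.0016
y centre -2.4  yaw(rad) -0.0015
```

View pics/crop7.png

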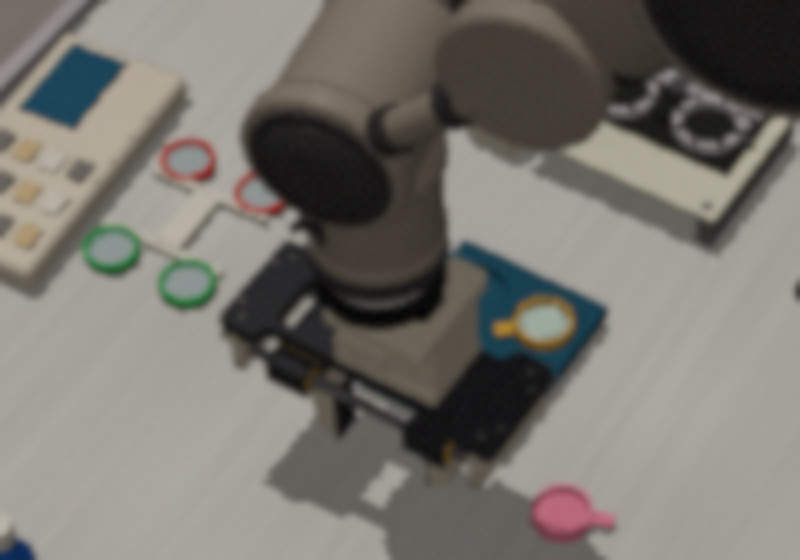

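View pics/top7.png

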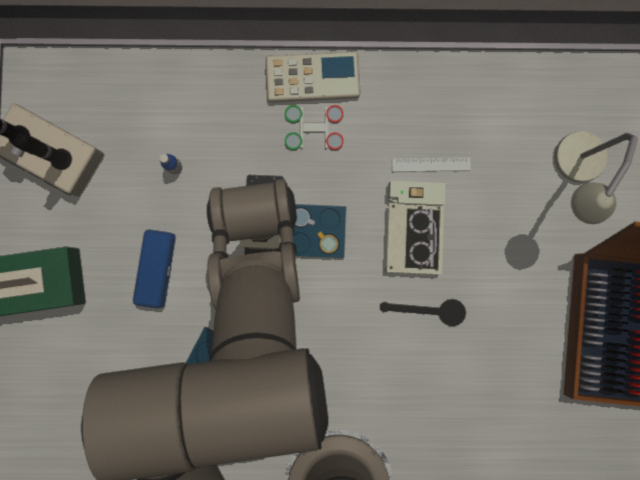

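apply_moves(plan=[{"tx": -0.003,"ty": 0,"tz": 0.003,"yaw": 0.002,"grip": 0.4},{"tx": -0.008,"ty": 0,"tz": 0.003,"yaw": 0.002,"grip": 0.4},{"tx": -0.013,"ty": 0,"tz": 0.003,"yaw": 0.002,"grip": 0.4},{"tx": -0.018,"ty": 0,"tz": 0.003,"yaw": 0.002,"grip": 0.4},{"tx": -0.021,"ty": 0,"tz": 0.003,"yaw": 0.002,"grip": 0.4},{"tx": -0.024,"ty": 0,"tz": 0.003,"yaw": 0.002,"grip": 0.4},{"tx": -0.027,"ty": 0,"tz": 0.003,"yaw": 0.002,"grip": 0.4},{"tx": -0.03,"ty": 0,"tz": 0.003,"yaw": 0.002,"grip": 0.4}])

```text
time: 10.02
tool_pos: [0.5396, 0.1247, 0.0077]
tool_rot: [3.141, -0.0, 1.536]
contact_force: [0.1, 3.0, -1.0]
opening: 0.0643
```

apply_moves(plan=[{"tx": -0.003,"ty": 0,"tz": 0,"yaw": 0,"grip": 0.4},{"tx": -0.007,"ty": 0,"tz": 0,"yaw": 0,"grip": 0.4},{"tx": -0.011,"ty": 0,"tz": 0,"yaw": 0,"grip": 0.4},{"tx": -0.015,"ty": 0,"tz": 0,"yaw": 0,"grip": 0.4},{"tx": -0.019,"ty": 0,"tz": 0,"yaw": 0,"grip": 0.4},{"tx": -0.023,"ty": 0.0005,"tz": 0,"yaw": 0,"grip": 0.4},{"tx": -0.027,"ty": 0.0005,"tz": 0,"yaw": 0,"grip": 0.4},{"tx": -0.03,"ty": 0.0005,"tz": 0,"yaw": 0,"grip": 0.4}])

```text
time: 11.02
tool_pos: [0.539, 0.0942, 0.0077]
tool_rot: [3.141, 0.0, 1.536]
contact_force: [-0.2, 2.6, 0.4]
opening: 0.0642
```

```bash
python3 to.py -0.0845 0.002 0.008 1.536; python3 - <<'E'
from meas import *
p,d=snap('side','side8')
cv2.imwrite('pics/crop8.png',cv2.resize(p[150:290,180:380][:,:,::-1],None,fx=4,fy=4,interpolation=cv2.INTER_CUBIC))
p,d=snap('top','top8')
meas(p,d)
E
```

```text
target [ 0.53485567 -0.07192174]
pose [0.539  0.0942 0.0077] [3.141 0.    1.536] bridge [-0.2506  0.0004] F [-0.2  2.6  0.4] open 0.064 t 11.025
tx -0.1661 ty 0.0016 tz -0.0003 yaw -0.000
front x -113.8 slope -0.0101 | rear x -172.8 slope 0.0887 | +y edge 50.8 slope -0.0685 | -y edge -53.4 slope 0.0402
y centre -1.3  yaw(rad) -0.0142
```

View pics/crop8.png

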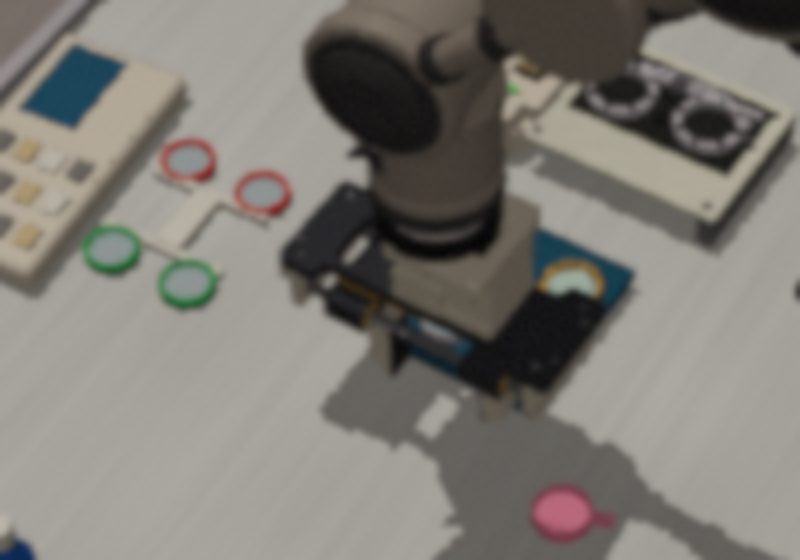

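The tray is being pushed squarely at about 2.6 N and stays flat. Continuing.

apply_moves(plan=[{"tx": -0.004,"ty": 0,"tz": 0,"yaw": 0,"grip": 0.4},{"tx": -0.009,"ty": 0,"tz": 0,"yaw": 0,"grip": 0.4},{"tx": -0.014,"ty": 0,"tz": 0,"yaw": 0,"grip": 0.4},{"tx": -0.019,"ty": 0,"tz": 0,"yaw": 0,"grip": 0.4},{"tx": -0.024,"ty": 0.0005,"tz": 0,"yaw": 0,"grip": 0.4},{"tx": -0.029,"ty": 0.0005,"tz": 0,"yaw": 0,"grip": 0.4},{"tx": -0.034,"ty": 0.0005,"tz": 0,"yaw": 0,"grip": 0.4},{"tx": -0.038,"ty": 0.0005,"tz": 0,"yaw": 0,"grip": 0.4}])

```text
time: 12.12
tool_pos: [0.5382, 0.0561, 0.0077]
tool_rot: [3.142, 0.0, 1.536]
contact_force: [-0.5, 3.6, 0.9]
opening: 0.0644
```

apply_moves(plan=[{"tx": -0.001,"ty": 0,"tz": 0,"yaw": 0,"grip": 0.4},{"tx": -0.002,"ty": 0,"tz": 0,"yaw": 0,"grip": 0.4}])

```text
time: 12.38
tool_pos: [0.5381, 0.0545, 0.0077]
tool_rot: [-3.142, 0.0, 1.536]
contact_force: [-0.4, 4.2, 0.6]
opening: 0.0638
```

```bash
python3 to.py -0.0845 0.002 0.008 1.536; python3 - <<'E'
from meas import *
p,d=snap('side','side9')
cv2.imwrite('pics/crop9.png',cv2.resize(p[130:270,220:420][:,:,::-1],None,fx=4,fy=4,interpolation=cv2.INTER_CUBIC))
p,d=snap('top','top9')
cv2.imwrite('pics/crop9t.png',cv2.resize(p[160:310,270:470][:,:,::-1],None,fx=4,fy=4,interpolation=cv2.INTER_CUBIC))
meas(p,d)
E
```

```text
target [ 0.53485567 -0.07192174]
pose [0.5381 0.0545 0.0077] [-3.142  0.     1.536] bridge [-0.2109  0.0008] F [-0.4  4.2  0.6] open 0.064 t 12.375
tx -0.1264 ty 0.0012 tz -0.0003 yaw -0.000
front x -74.1 slope 0.0042 | rear x -101.6 slope -0.6159 | +y edge 50.8 slope 0.0412 | -y edge -53.6 slope 0.0474
y centre -1.4  yaw(rad) 0.0443
```

View pics/crop9.png

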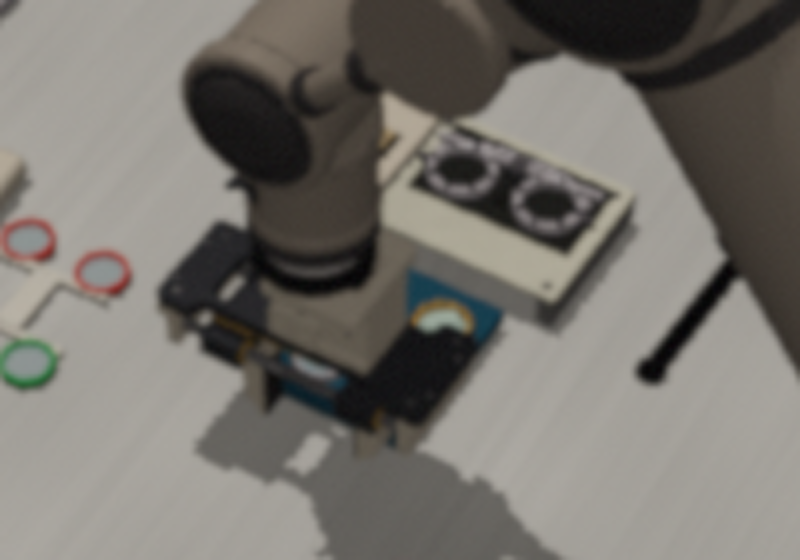

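View pics/crop9t.png

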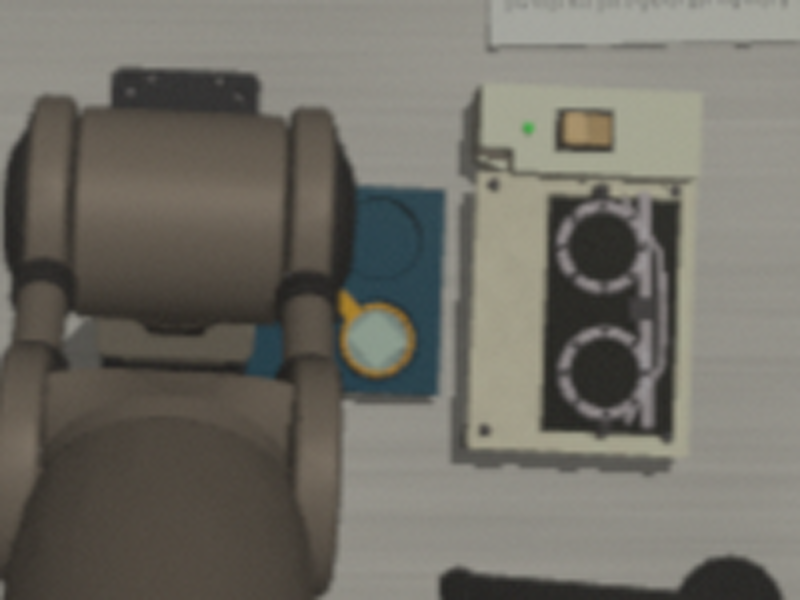

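The front edge is parallel to the bridge's front (crop columns 443→436 against 475→466), and the lateral offset is within about 2 mm. Pushing into the mouth.

apply_moves(plan=[{"tx": -0.004,"ty": 0,"tz": 0,"yaw": 0,"grip": 0.4},{"tx": -0.009,"ty": 0,"tz": 0,"yaw": 0,"grip": 0.4},{"tx": -0.014,"ty": 0,"tz": 0,"yaw": 0,"grip": 0.4},{"tx": -0.019,"ty": 0,"tz": 0,"yaw": 0,"grip": 0.4},{"tx": -0.024,"ty": 0,"tz": 0,"yaw": 0,"grip": 0.4},{"tx": -0.029,"ty": 0,"tz": 0,"yaw": 0,"grip": 0.4},{"tx": -0.034,"ty": 0,"tz": 0,"yaw": 0,"grip": 0.4},{"tx": -0.038,"ty": 0,"tz": 0,"yaw": 0,"grip": 0.4}])

```text
time: 13.48
tool_pos: [0.5367, 0.0161, 0.0077]
tool_rot: [-3.142, 0.0, 1.536]
contact_force: [0.8, 3.2, 0.9]
opening: 0.064
```

apply_moves(plan=[{"tx": -0.004,"ty": 0,"tz": 0,"yaw": 0,"grip": 0.4},{"tx": -0.009,"ty": 0,"tz": 0,"yaw": 0,"grip": 0.4},{"tx": -0.014,"ty": 0,"tz": 0,"yaw": 0,"grip": 0.4},{"tx": -0.018,"ty": 0,"tz": 0,"yaw": 0,"grip": 0.4}])

```text
time: 13.98
tool_pos: [0.5361, -0.0019, 0.0077]
tool_rot: [-3.142, 0.0, 1.536]
contact_force: [0.4, 3.6, 0.7]
opening: 0.0645
```

```bash
python3 to.py -0.0845 0.002 0.008 1.536; python3 - <<'E'
from meas import *
p,d=snap('side','side10')
cv2.imwrite('pics/crop10.png',cv2.resize(p[130:270,220:420][:,:,::-1],None,fx=4,fy=4,interpolation=cv2.INTER_CUBIC))
p,d=snap('top','top10')
cv2.imwrite('pics/crop10t.png',cv2.resize(p[160:310,270:470][:,:,::-1],None,fx=4,fy=4,interpolation=cv2.INTER_CUBIC))
E
```

```text
target [ 0.53485567 -0.07192174]
pose [ 0.5361 -0.0019  0.0077] [-3.142  0.     1.536] bridge [-0.1546  0.0008] F [0.4 3.6 0.7] open 0.065 t 13.975
tx -0.0701 ty 0.0012 tz -0.0003 yaw -0.000
```

View pics/crop10.png

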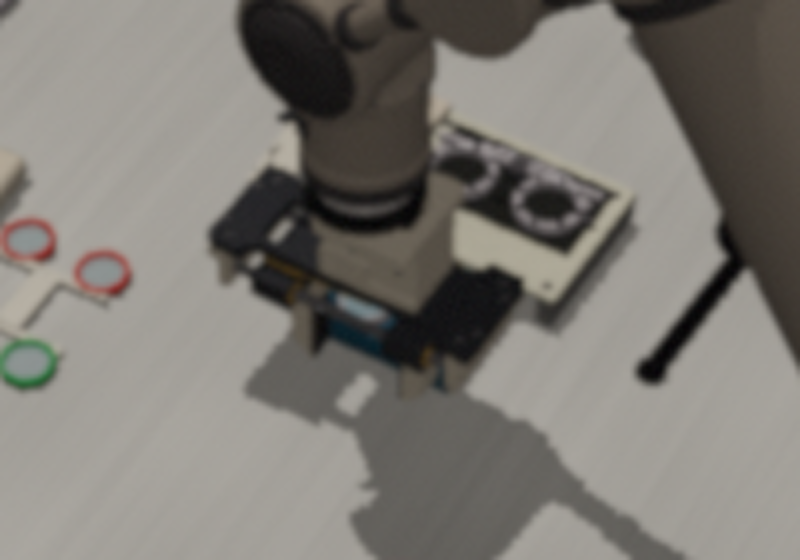

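View pics/crop10t.png

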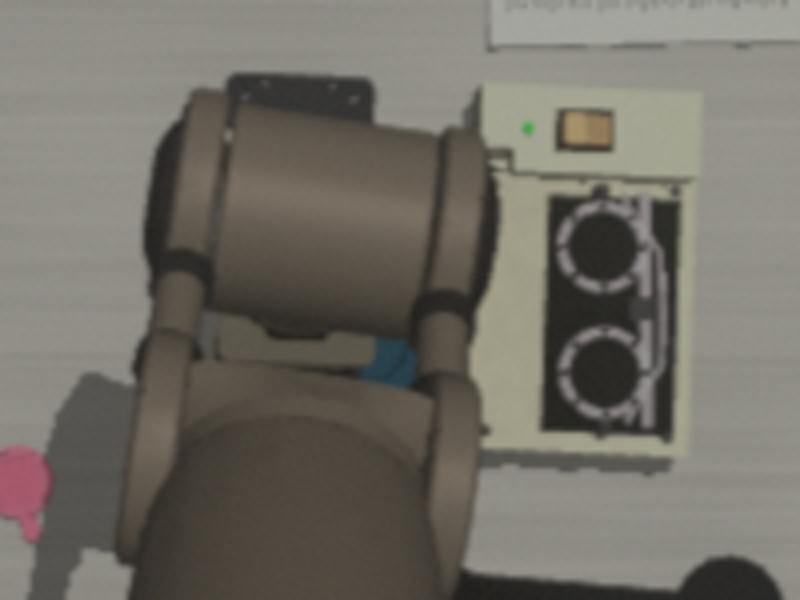

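The tray is inside the mouth at about 3.6 N with no jam, and the frame and rocker are unchanged. Continuing.

apply_moves(plan=[{"tx": -0.004,"ty": 0,"tz": 0,"yaw": 0,"grip": 0.4},{"tx": -0.009,"ty": 0,"tz": 0,"yaw": 0,"grip": 0.4},{"tx": -0.014,"ty": 0,"tz": 0,"yaw": 0,"grip": 0.4},{"tx": -0.019,"ty": 0,"tz": 0,"yaw": 0,"grip": 0.4},{"tx": -0.024,"ty": 0,"tz": 0,"yaw": 0,"grip": 0.4},{"tx": -0.029,"ty": 0,"tz": 0,"yaw": 0,"grip": 0.4},{"tx": -0.034,"ty": 0,"tz": 0,"yaw": 0,"grip": 0.4},{"tx": -0.038,"ty": 0,"tz": 0,"yaw": 0,"grip": 0.4}])

```text
time: 15.08
tool_pos: [0.5348, -0.0398, 0.0077]
tool_rot: [-3.142, 0.0, 1.536]
contact_force: [0.6, 3.3, 0.9]
opening: 0.064
```

apply_moves(plan=[{"tx": -0.003,"ty": 0,"tz": 0,"yaw": 0,"grip": 0.4},{"tx": -0.006,"ty": 0,"tz": 0,"yaw": 0,"grip": 0.4},{"tx": -0.009,"ty": 0,"tz": 0,"yaw": 0,"grip": 0.4},{"tx": -0.012,"ty": 0,"tz": 0,"yaw": 0,"grip": 0.4},{"tx": -0.015,"ty": 0,"tz": 0,"yaw": 0,"grip": 0.4},{"tx": -0.018,"ty": 0,"tz": 0,"yaw": 0,"grip": 0.4}])

```text
time: 15.82
tool_pos: [0.5341, -0.0576, 0.0077]
tool_rot: [-3.142, 0.0, 1.536]
contact_force: [-0.1, 3.6, -0.5]
opening: 0.0639
```

```bash
python3 to.py -0.0845 0.002 0.008 1.536; python3 - <<'E'
from meas import *
p,d=snap('side','side11')
cv2.imwrite('pics/crop11.png',cv2.resize(p[130:270,220:420][:,:,::-1],None,fx=4,fy=4,interpolation=cv2.INTER_CUBIC))
E
```

```text
target [ 0.53485567 -0.07192174]
pose [ 0.5341 -0.0576  0.0077] [-3.142  0.     1.536] bridge [-0.0988  0.0008] F [-0.1  3.6 -0.5] open 0.064 t 15.825
tx -0.0143 ty 0.0012 tz -0.0003 yaw -0.000
```

View pics/crop11.png

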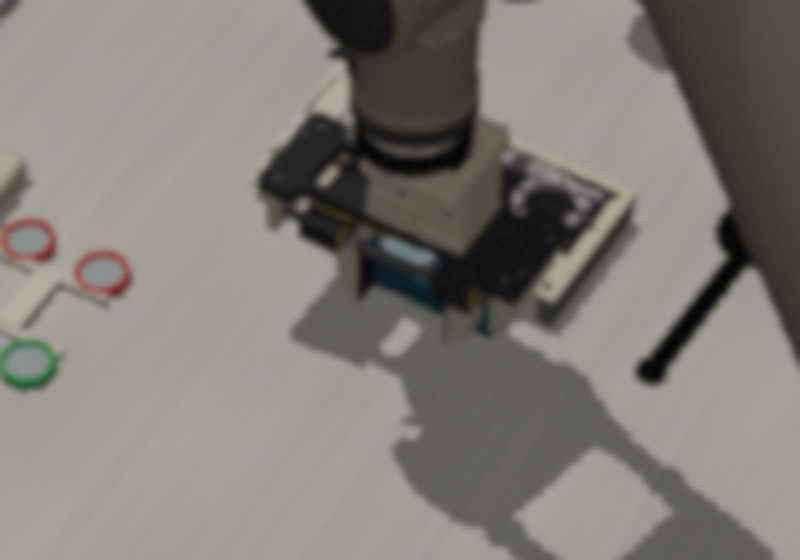

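Not at the stop yet, with about 14 mm to go. Finishing in small, slow steps while watching the force.

apply_moves(plan=[{"tx": -0.002,"ty": 0,"tz": 0,"yaw": 0,"grip": 0.4},{"tx": -0.004,"ty": 0,"tz": 0,"yaw": 0,"grip": 0.4},{"tx": -0.006,"ty": 0,"tz": 0,"yaw": 0,"grip": 0.4},{"tx": -0.008,"ty": 0,"tz": 0,"yaw": 0,"grip": 0.4},{"tx": -0.0095,"ty": 0,"tz": 0,"yaw": 0,"grip": 0.4},{"tx": -0.0105,"ty": 0,"tz": 0,"yaw": 0,"grip": 0.4}])

```text
time: 16.62
tool_pos: [0.5338, -0.0681, 0.0077]
tool_rot: [3.142, 0.0, 1.536]
contact_force: [-0.4, 3.1, -0.8]
opening: 0.0643
```

apply_moves(plan=[{"tx": -0.001,"ty": 0,"tz": 0,"yaw": 0,"grip": 0.4},{"tx": -0.002,"ty": 0,"tz": 0,"yaw": 0,"grip": 0.4}])

```text
time: 16.88
tool_pos: [0.5337, -0.07, 0.0077]
tool_rot: [-3.142, 0.0, 1.536]
contact_force: [-0.4, 2.6, -1.2]
opening: 0.0641
```

apply_moves(plan=[{"tx": -0.0005,"ty": 0,"tz": 0,"yaw": 0,"grip": 0.4},{"tx": -0.001,"ty": 0,"tz": 0,"yaw": 0,"grip": 0.4}])

```text
time: 17.12
tool_pos: [0.5338, -0.0702, 0.0077]
tool_rot: [3.141, -0.001, 1.535]
contact_force: [1.8, 9.2, 0.2]
opening: 0.0643
```

apply_moves(plan=[{"tx": -0.0005,"ty": 0,"tz": 0,"yaw": 0,"grip": 0.4},{"tx": -0.001,"ty": 0,"tz": 0,"yaw": 0,"grip": 0.4}])

```text
time: 17.38
tool_pos: [0.5339, -0.0703, 0.0077]
tool_rot: [3.141, -0.002, 1.535]
contact_force: [2.3, 12.3, -0.2]
opening: 0.0642
```

```bash
python3 to.py -0.0845 0.002 0.008 1.536
```

```text
target [ 0.53485567 -0.07192174]
pose [ 0.5339 -0.0703  0.0077] [ 3.141e+00 -2.000e-03  1.535e+00] bridge [-0.0861  0.0009] F [ 2.3 12.3 -0.2] open 0.064 t 17.375
tx -0.0016 ty 0.0011 tz -0.0003 yaw -0.001
```

It is against a rigid stop at 12 N, and the TCP is within 2 mm of the expected home. Backing straight off, then up.

apply_moves(plan=[{"tx": 0.001,"ty": 0,"tz": 0,"yaw": 0,"grip": 0.4},{"tx": 0.004,"ty": 0,"tz": 0,"yaw": 0,"grip": 0.4},{"tx": 0.015,"ty": 0,"tz": 0,"yaw": 0,"grip": 0.4},{"tx": 0.035,"ty": 0,"tz": 0,"yaw": 0,"grip": 0.4},{"tx": 0.06,"ty": 0,"tz": 0,"yaw": 0,"grip": 0.4},{"tx": 0.08,"ty": 0,"tz": -0.03,"yaw": 0,"grip": 0.4},{"tx": 0.11,"ty": 0,"tz": -0.08,"yaw": 0,"grip": 0.4},{"tx": 0.15,"ty": 0,"tz": -0.12,"yaw": 0,"grip": 0.4}])

```text
time: 18.38
tool_pos: [0.5389, 0.0796, 0.1295]
tool_rot: [3.141, 0.0, 1.535]
contact_force: [1.1, 0.1, -0.7]
opening: 0.0639
```

```bash
python3 to.py -0.0845 0.002 0.008 1.536; python3 - <<'E'
from meas import *
p,d=snap('side','side12')
cv2.imwrite('pics/crop12.png',cv2.resize(p[130:270,220:420][:,:,::-1],None,fx=4,fy=4,interpolation=cv2.INTER_CUBIC))
p,d=snap('top','top12')
cv2.imwrite('pics/crop12t.png',cv2.resize(p[180:290,350:470][:,:,::-1],None,fx=6,fy=5,interpolation=cv2.INTER_CUBIC))
E
```

```text
target [ 0.53485567 -0.07192174]
pose [0.5389 0.0796 0.1295] [3.141 0.    1.535] bridge [-0.2361  0.0008] F [ 1.1  0.1 -0.7] open 0.064 t 18.375
tx -0.1516 ty 0.0013 tz 0.1215 yaw -0.001
```

View pics/crop12.png

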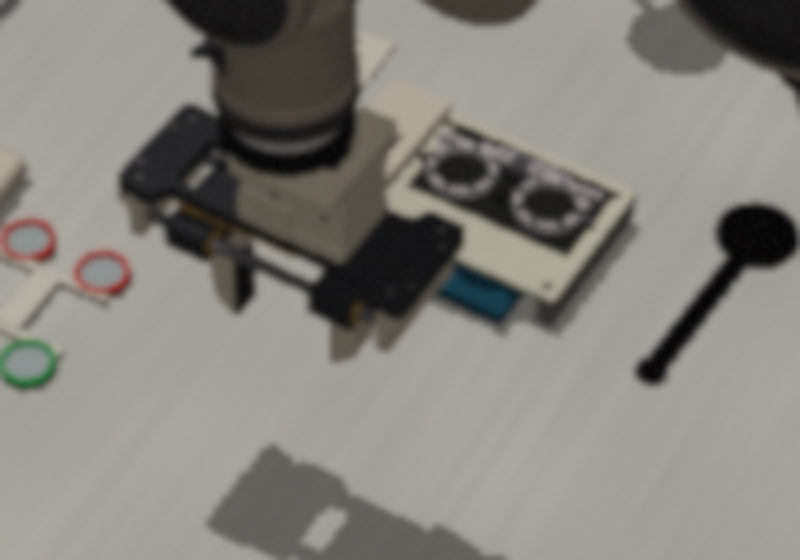

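View pics/crop12t.png

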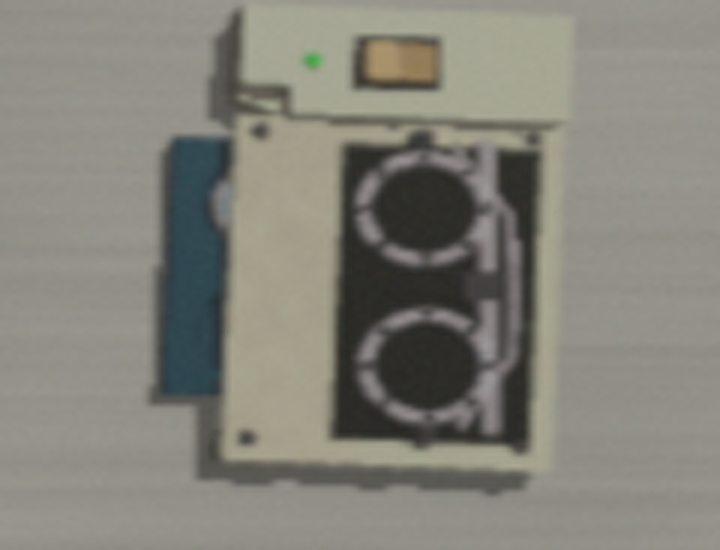

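```bash
python3 - <<'E'
from meas import *
for (u,v,h,n) in [(172,137,.016,'tray+y'),(162,395,.016,'tray-y'),(235,115,.028,'deck63'),(222,460,.028,'deck-83')]:
    print(n,np.round(w2b(onplane('top',350+u/6-.4,180+v/5-.4,h)[:2])*1000,1))
p,d=np.load('/tmp/top.npz')['p'],np.load('/tmp/top.npz')['d']
W=world('top',d)
print('tray tail z',np.median(W[210:256,379:385,2]), 'vs shelf',np.median(W[210:256,366:374,2]))
for r in robot.outline_of('tray','top')[:3]:print(r['confidence'],r['pixel'])
E
```

```text
tray+y [-76.4  53.8]
tray-y [-76.1 -56.1]
deck63 [-55.9  62.7]
deck-83 [-55.5 -82.9]
tray tail z 0.014764772985809013 vs shelf -0.0008932295815298095
0.89 [235.5, 385.0]
0.66 [381.2, 212.6]
0.33 [226.0, 415.1]
```

```bash
python3 - <<'E'
from h import *
a=cv2.imread('pics/top0.png').astype(int);b=cv2.imread('pics/top12.png').astype(int)
for n,(r0,r1,c0,c1) in dict(bridge=(178,282,386,450),flipper=(100,155,280,350),rule=(150,178,385,478),paddle=(295,330,375,475),case=(225,312,130,180),spray=(145,180,155,185)).items():
    print(n,(np.abs(a-b).max(2)[r0:r1,c0:c1]>40).sum())
E
```

```text
bridge 14
flipper 0
rule 0
paddle 0
case 0
spray 0
```

View pics/top12.png

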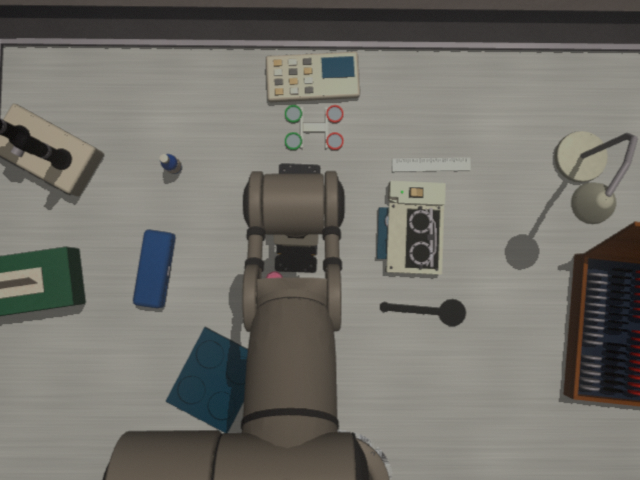

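The tray is home at (383,233), and everything else is where it started. The 14 changed pixels in the bridge box sit along its left edge, where the tray now is. Handing in.

```bash
python3 -c "
from cell import robot
print(robot.hand_in())"
```

```text
the job is handed in; nothing more can be done
None
```

The tray is home against the stop, square and flat, and I handed the job in at about 18.5 s of the 64 s allowed. I pushed the 130×110 mm tray about 24 mm sideways onto the bay's centre line with two fingertips. Then I pushed its rear end about 200 mm into the bay, at 3–4 N, until the force rose to 12 N against the stop. Finally I backed straight off and lifted clear.

**Last checks:**
- **Position:** the tray sticks out about 20.5 mm in front of the mouth (20 mm expected). It is square to about 0.3 mm over 110 mm and about 1 mm off the centre line.
- **Flatness:** the rear end reads 15–16 mm above the shelf, so the tray lies flat.
- **Lens and prism:** the lens shows in its well, as far as the deck lets it be seen. The prism is hidden under the deck, so I couldn't see it at the end. It was in its well when last seen just before the mouth.
- **Everything else:** the lamp switch looks unchanged. Comparing the first and last pictures shows no movement of the flipper, rule, paddle, case or spray. The only change around the bridge and trial frame was 14 pixels, which I took to be the tray's rear end.

**Disagreements:** the fingers stopped about 1.6 mm short of the point I had calculated, and the tray's y position differed by about 2 mm between the arm reading and the camera. Both fit the camera's accuracy. One move call was refused for a missing key and resent, with no effect on the scene.

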